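# Push the control box cover home and lock its two quarter-turn fasteners

## Task

The control box on the bench has been left with its sliding cover part way out and its two quarter-turn fasteners open. With the fingertips, push the cover fully home, then set a fingertip in the slot of each fastener and turn it a quarter turn clockwise to its stop, so that the cover is locked. Only push and turn: do not lift the cover, and leave the tools and other things on the bench alone.

Things in the scene. Friction and masses are not known exactly. Their poses are not given: they have to be found in the camera images.
- control_box: Dark grey sheet-steel control box lying on its back, fixed to the bench, 200 (x) x 250 (y) x 83 mm high, small lugs at its foot, cable glands on its right side. Origin: centre of its underside, on the bench; x points to its back, away from the robot, y to its left, z up. Side walls 80 mm high; a lip 83 mm high covers its last 26 mm at the back
- cover: Light grey loose steel cover, 196 x 238 x 5 mm, under 1 kg, sliding along the box's x between its side walls on ledges 72 mm above the bench. Origin on its underside, straight above the box's origin when home; axes as the box's. Starts 24 to 40 mm short of home, towards the robot; home: its front skirt meets the box's front wall. Pushing takes 2 to 6 N
- skirt (a point): On the front face of the cover's folded-down front skirt, the face to push (it looks to the cover's -x), in the middle of its width; it lies 104 mm in front of the cover's origin and 62 mm above the bench. The skirt is 238 mm wide, 4 mm thick and reaches from 30 to 77 mm above the bench; its middle is plain
- left_lock_slot (a point): On the left fastener's axis, on the floor of its slot, 80 mm above the bench (3 mm above the cover's plate). Its x axis points along the slot, its z axis up. In the cover's frame it lies at (-30, 66, 8) mm
- right_lock_slot (a point): On the right fastener's axis, on the floor of its slot, 80 mm above the bench (3 mm above the cover's plate). Its x axis points along the slot, its z axis up. In the cover's frame it lies at (-30, -66, 8) mm
- left_lock_axis (a point): Centre of the fixed black bezel round the left fastener, at rim height, 92 mm above the bench. Inner radius 39.5, outer 47 mm. The head inside (two yellow half-moon ribs on a black floor, 75 mm across, top 1 mm lower) has a straight slot 36 mm wide through its centre, 11 mm deep, running from bezel to bezel. Fingertips set in one half of it, about 18 mm off the axis, turn the head by going round the axis and turning with it
- right_lock_axis (a point): Centre of the fixed black bezel round the right fastener, at rim height, 92 mm above the bench. Inner radius 39.5, outer 47 mm. The head inside (two yellow half-moon ribs on a black floor, 75 mm across, top 1 mm lower) has a straight slot 36 mm wide through its centre, 11 mm deep, running from bezel to bezel. Fingertips set in one half of it, about 18 mm off the axis, turn the head by going round the axis and turning with it
- left_lock (a joint): Angle of the left fastener, rad: 0 = open, slot along the cover's x; 1.571 = locked at its stop, slot across. Grows CLOCKWISE seen from above (the slot's near end goes to the left, +y). Starts between 0 and 0.25. Friction 0.08 N m (4 to 5 N at 18 mm), no spring: it stays where it is left. Its cam fits its keeper in the box only when the cover is home, else it jams half way
- right_lock (a joint): Angle of the right fastener, rad: 0 = open, slot along the cover's x; 1.571 = locked at its stop, slot across. Grows CLOCKWISE seen from above (the slot's near end goes to the left, +y). Starts between 0 and 0.25. Friction 0.08 N m (4 to 5 N at 18 mm), no spring: it stays where it is left. Its cam fits its keeper in the box only when the cover is home, else it jams half way
- pliers: Bystander: combination pliers with red sleeves, 60 x 188 x 14 mm, lying to the left of the box
- spanner_13: Bystander: combination spanner, 35 x 161 x 8 mm, lying to the left of the box, nearer the robot
- tape_black: Bystander: roll of black tape lying flat behind the vice, 64 mm across, 19 mm high
- tape_masking: Bystander: roll of masking tape lying flat, 98 mm across, 25 mm high, at the back to the left
- oil_bottle: Bystander: squeeze oil bottle standing upright, 52 mm across, 158 mm tall, at the back to the left

How it is judged (in metres and radians):
On the way, in this order (a step that is already met when the one before it is completed fails the run):
1. the cover is pushed home (within 6 mm) with both fasteners still open (x of cover in the frame of control_box between -0.006 and 0.006 m and z of cover in the frame of control_box below 0.076 m and value of joint each of left_lock, right_lock below 0.7 rad), for 0.2 s.
2. one fastener, cover still home, is turned to its stop (past 80 degrees) by the fingers (x of cover in the frame of control_box between -0.006 and 0.006 m and z of cover in the frame of control_box below 0.076 m and contact force between the fingers and cover above 0.2 N and value of joint any of left_lock, right_lock above 1.4 rad), for 0.05 s.
3. the second fastener is turned to its stop as well (x of cover in the frame of control_box between -0.006 and 0.006 m and z of cover in the frame of control_box below 0.076 m and contact force between the fingers and cover above 0.2 N and value of joint each of left_lock, right_lock above 1.4 rad), for 0.05 s.
At the end, for the whole second after the job is handed in: The cover is home (within 6 mm along the box, and down on its ledges within 4 mm) and at rest, and both fasteners are turned past 80 of their 90 degrees; the robot touches nothing (x of cover in the frame of control_box between -0.006 and 0.006 m and z of cover in the frame of control_box below 0.076 m and value of joint each of left_lock, right_lock above 1.4 rad and linear speed of cover below 0.02 m/s and angle between cover's own z axis and vertical below 0.05 rad).
It fails at once if the cover is lifted more than 12 mm off its ledges or tipped more than 7 degrees (z of cover in the frame of control_box above 0.084 m or angle between cover's own z axis and vertical above 0.12 rad).
It fails at once if the cover is pulled more than 30 mm farther out than it can start (x of cover in the frame of control_box below -0.07 m).
It fails at once if a bystander is moved more than 30 mm (distance of any of pliers, spanner_13, tape_black, tape_masking, oil_bottle from where it was at the start of the episode above 0.03 m).
It also fails if it takes over 61 s, if anything falls off the work surface, if the arm or the gripper's body presses on something with over 40 N, if the wrist force passes 120 N, or if a joint passes its speed limit or range.

## Robot

A 6-joint arm with a two-finger parallel gripper is mounted at the origin on a cart in front of the work surface, level with it; the furniture and walls round the work are solid. World frame = base frame: x ahead of the robot, y to its left, z up, the work surface at z = 0. Lengths are in mm, angles in rad, forces in N, time in s.
With the tool pointing down it reaches from about 150 to 775 mm from the base axis. Payload 6.1 kg.
Tool frame: the origin (TCP) lies midway between the tips of the shut fingers; the grasp point (between the pads) lies grasp_offset behind it (grasp_offset is the distance from the TCP to the grasp point, in mm); z points along the fingers, y is the line along which they close (so a half turn about z gives the same grasp; the last joint's range is limited). The gripper opens to 85 mm and grips with 20 to 120 N. Pads are 22 mm wide; open, the fingers measure 114 mm over their backs; the gripper's body (76 mm by 85 mm) begins 54 mm behind the grasp point. The pads swing forward as they close: fully open they stand 13 mm farther back than shut.
Start: joints at [1.118, 0.126, -0.04, 1.405, 0, 1.571], TCP at [229.671, 472.08, 202.495] pointing down, gripper open.
Joint ranges: [-2.72, 2.72], [-0.95, 1.95], [-1.27, 1.35], [-1.78, 2.02], [-1.46, 1.47], [-3.14, 3.14]. Speed limits (rad/s): [2.39, 2.39, 3.01, 3.14, 3.14, 3.14].

## Interface

Orientations are given as a rotation vector (axis times angle).
In Python, from plant import sense, capture, camera_info, finish_job, grasp_offset gives the robot as it stands.
- The arm moves only by the shell command python3 -m jog 'ROWS'. ROWS is JSON, one flat list of numbers, 7 for each row, row after row: the shift along the world's x, y, z in units of 1 m (1.0 is 1 m), then the turn, a rotation vector about the world's x, y, z in units of pi rad (1.0 is pi rad), then the closure, from 0 (fully open) to 1 (shut). In form: [x, y, z, wx, wy, wz, fingers, x, y, z, wx, wy, wz, fingers, ...]. A call has exactly 5 rows; each row is the pose to reach, as a shift and turn from the pose commanded when the call began, turning the shorter way round; what a row does not reach only later rows make up. A row lasts 1/12 s, in which the tool goes at most 41.7 mm and 7.16 degrees, less where a joint would pass 70% of its speed; a pose out of reach is approached as far as the arm can. A call with a number of a shift or a turn outside -1 to 1 is refused whole. A call with a gripper value outside its range is refused whole. The fingers move at their own pace and stop on an object; the grip force is fixed at half the most. Time passes only in rows, so rows that repeat a pose let the fingers close, or fill a call up. It gives the time, the measured TCP pose, the force, the opening and the grip force at its end, in the units of the state.
- sense(): the state, without advancing time (a new reading comes with each control period).
- capture(name): name is "side" or "top"; returns the picture (480x640x3 uint8, red, green, blue); there is no depth.
- camera_info(name): a dict with "fx", "fy", "cx", "cy" (pixels), "rvec" (rotation vector, rad) and "tvec" (3), from world to camera coordinates, as OpenCV has them. Camera axes: x right, y down, z forward; pixel columns grow to the right and rows downward; lengths in mm; the calibration is good to about 2 mm. A picture is of the moment at which its call begins. camera_info takes no time and is no camera call.
- finish_job(): hands the job in; it is judged then, once.
The state is a dict: "time_s": time; "q": joint angles; "joint_velocities": joint speeds; "joint_torque": joint torques, N m; "tcp_pos": TCP position; "orientation": TCP orientation; "wrist_force": force on the tool from outside, world axes, zero at the start; "ft_torque": the same for the moment, N m; "gripper_width": finger opening in mm; "grasp_force": force on a finger pad.
Only numpy, scipy, OpenCV 4.12 (cv2) and the standard library are available. Lean on these libraries where they do the work, as an engineer would, in place of code of your own. Each camera call takes 0.05 s, during which the arm holds its last target. There are 200 camera calls.

## Working session

There is one attempt and no reset: what is moved stays moved. The work goes in short steps, Python scripts to look and compute and a shell command to move; the robot and the scene stay as the last step left them, time stands still between calls to the robot, and variables do not carry over. Pictures are saved under pics/ and viewed, at most 10 in all, crops included, and the job is handed in when it is done.

```bash
ls; mkdir -p pics; python3 - <<'E'
from plant import *
import cv2,json
print(sense(),grasp_offset)
for n in("side","top"):
    im=capture(n); cv2.imwrite(f"pics/{n}0.png",im[:,:,::-1]); print(n,camera_info(n))
E
```

```text
pics
{'time_s': 0.0, 'q': array([ 1.11800762e+00,  1.26405621e-01, -4.06325030e-02,  1.40537859e+00,
        6.16287730e-05,  1.57080395e+00]), 'joint_velocities': array([ 0.00134893,  0.0013224 , -0.00070011,  0.00014214,  0.00094896,
        0.00025787]), 'joint_torque': array([ 7.93959625e-04, -4.35916150e+01,  3.52922666e+01,  1.72920269e-02,
       -6.86508497e-05,  2.12991966e-05]), 'tcp_pos': array([229.45780096, 471.69666642, 201.70384318]), 'orientation': array([-7.05095121e-01, -3.06100911e+00,  2.45829567e-03]), 'wrist_force': array([-0.30151369, -0.3243109 , -0.28338474]), 'ft_torque': array([ 0.01466754,  0.00011876, -0.05702767]), 'grasp_force': 0.0, 'gripper_width': 85.27104522487662} 18.700000000000003
side {'fx': 480.5758834912321, 'fy': 480.5758834912321, 'cx': 315.7019647461406, 'cy': 239.2948048835191, 'rvec': array([ 1.99180249, -0.08562113,  0.02567031]), 'tvec': array([-546.05014693,   98.47535489, 1214.43890677])}
top {'fx': 437.83004912918483, 'fy': 437.83004912918483, 'cx': 316.13727129829175, 'cy': 245.89219370389208, 'rvec': array([ 2.10715999, -2.13874534,  0.20043539]), 'tvec': array([-56.19599121, 552.63804588, 984.55912982])}
```

View pics/top0.png

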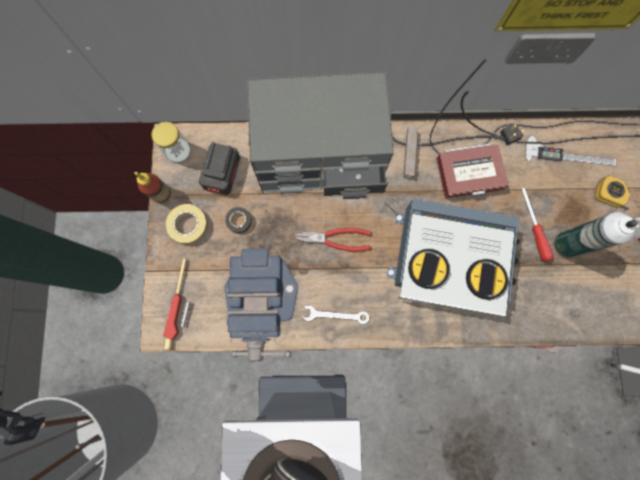

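View pics/side0.png

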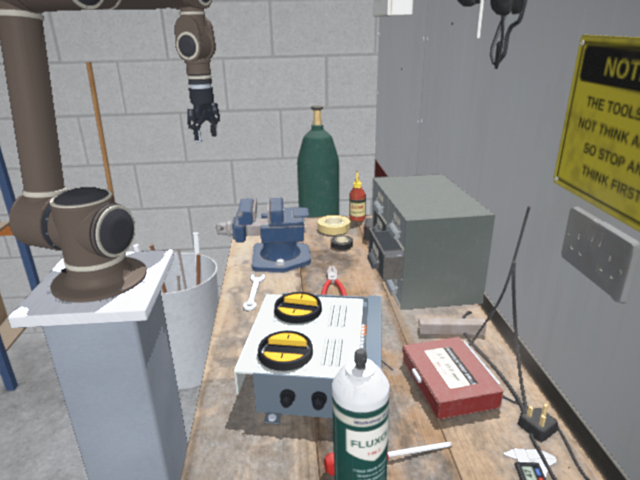

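The top view shows the cover (rows 215–315, cols 402–517) with locks at about (429,269) and (487,279). The slots run roughly along the cover's x. The side view shows the same, and the gripper is clear of the box. Next I measure the yellow ribs and the cover outline.

```bash
cat > h.py <<'E'
import numpy as np,cv2
from plant import *
def ray(n,uv,z):
    c=camera_info(n);R,_=cv2.Rodrigues(c["rvec"]);o=-R.T@c["tvec"]
    d=R.T@np.array([(uv[0]-c["cx"])/c["fx"],(uv[1]-c["cy"])/c["fy"],1]);return (o+d*(z-o[2])/d[2])
def ribs(n,box):
    im=capture(n);hsv=cv2.cvtColor(im,cv2.COLOR_RGB2HSV)
    m=cv2.inRange(hsv,(18,120,100),(35,255,255));k=np.zeros_like(m);x0,y0,x1,y1=box;k[y0:y1,x0:x1]=m[y0:y1,x0:x1]
    N,l,s,c=cv2.connectedComponentsWithStats(k)
    return [(s[i,4],c[i],ray(n,c[i],91)) for i in range(1,N) if s[i,4]>30]
E
python3 - <<'E'
from h import *
np.set_printoptions(precision=1,suppress=True)
for n,b in(("top",(395,235,525,315)),("side",(240,280,330,375))):
    for r in ribs(n,b):print(n,*r)
im=capture("top");hsv=cv2.cvtColor(im,cv2.COLOR_RGB2HSV)
m=cv2.inRange(hsv,(0,0,165),(179,50,255));k=np.zeros_like(m);k[200:325,385:535]=m[200:325,385:535]
c=max(cv2.findContours(k,cv2.RETR_EXTERNAL,cv2.CHAIN_APPROX_NONE)[0],key=cv2.contourArea)
a=cv2.approxPolyDP(cv2.convexHull(c),4,True)[:,0]
for p in a:print(p,ray("top",p,77))
cv2.imwrite("pics/t1.png",cv2.resize(im[190:330,380:540,::-1],None,fx=4,fy=4,interpolation=2))
E
```

```text
top 231 [417.8 265.3] [ 496.4 -293.1   91. ]
top 241 [440.  270.7] [ 483.2 -342.4   91. ]
top 245 [475.8 276.7] [ 468.4 -421.8   91. ]
top 268 [498.4 280.2] [ 459.8 -471.9   91. ]
side 330 [300.7 299.2] [ 498.5 -305.    91. ]
side 205 [293.8 311.2] [ 483.8 -346.1   91. ]
side 447 [287.3 339.4] [ 470.1 -432.1   91. ]
side 295 [281.5 356. ] [ 460.1 -475.7   91. ]
[413 214] [ 619.6 -292.3   77. ]
[513 232] [ 573. -522.   77.]
[505 315] [ 383.  -485.3   77. ]
[385 316] [ 384.8 -216.3   77. ]
```

View pics/t1.png

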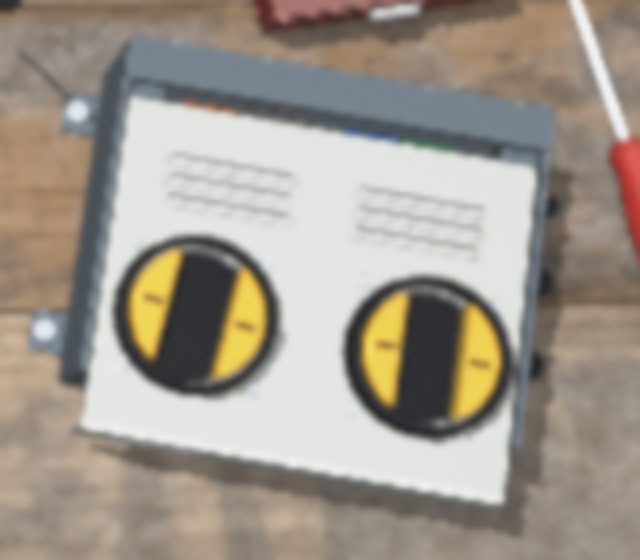

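The crop shows both bezels cleanly, with centres at about (197,314) and (430,357), and the cover corners at (80,430), (503,502), (537,168) and (130,97). The slots are turned only slightly from the cover's x. I'll solve the poses from these.

```bash
python3 - <<'E'
from h import *
np.set_printoptions(precision=1,suppress=True)
P=lambda x,y,z:ray("top",(x/4+380-.375,y/4+190-.375),z)
Q=[P(80,430,77),P(503,502,77),P(537,168,77),P(130,97,77)]
print(np.array(Q)); L,Rr=P(197,314,92),P(430,357,92);print(L,Rr,np.linalg.norm(L-Rr))
d=L-Rr;print("yaw locks",np.degrees(np.arctan2(-d[0],d[1])))
for a,b in((0,1),(3,2)):
    d=Q[a]-Q[b];print("edge",np.linalg.norm(d),np.degrees(np.arctan2(-d[0],d[1])))
yaw=np.arctan2(-(L-Rr)[0],(L-Rr)[1]);R=np.array([[np.cos(yaw),-np.sin(yaw)],[np.sin(yaw),np.cos(yaw)]])
o=(L+Rr)[:2]/2
for q in Q:print("corner rel lockmid",R.T@(q[:2]-o))
# box back wall outer top corners z=83: crop (135,38),(553,105)
for p in((135,38),(553,105)):print("boxback",R.T@(P(*p,83)[:2]-o))
for n in("top","side"):
    c=camera_info(n);M,_=cv2.Rodrigues(c["rvec"]);print(n,-M.T@c["tvec"])
# side view bezel: dark contour enclosing
im=capture("side");g=cv2.cvtColor(im,cv2.COLOR_RGB2GRAY);hs=cv2.cvtColor(im,cv2.COLOR_RGB2HSV)
m=((g<75)|cv2.inRange(hs,(18,120,100),(35,255,255)).astype(bool)).astype(np.uint8);k=m*0;k[285:373,245:330]=m[285:373,245:330]
for c in cv2.findContours(k,cv2.RETR_EXTERNAL,cv2.CHAIN_APPROX_NONE)[0]:
    if cv2.contourArea(c)>400:
        e=cv2.fitEllipse(c);print("side",e,ray("side",e[0],88))
# slot angles from ribs in top
r=[x[2] for x in ribs("top",(395,235,525,315))]
for a,b in((0,1),(2,3)):
    d=r[a]-r[b];print("slot yaw",np.degrees(np.arctan2(-d[0],d[1])),np.linalg.norm(d))
E
```

```text
[[ 426.4 -251.2   77. ]
 [ 382.7 -486.1   77. ]
 [ 573.8 -524.1   77. ]
 [ 619.9 -290.2   77. ]]
[ 489.4 -317.5   92. ] [ 463.2 -446.5   92. ] 131.63918761071014
yaw locks -11.49044560690203
edge 238.93123689548247 -10.529872818677438
edge 238.3960462235098 -11.146960999743477
corner rel lockmid [-74.9 118.2]
corner rel lockmid [ -70.9 -120.7]
corner rel lockmid [ 123.9 -119.9]
corner rel lockmid [122.5 118.5]
boxback [156.6 121.8]
boxback [ 161.3 -122.7]
top [ 358.1  -62.6 1070.4]
side [  479.7 -1104.6   576.6]
side ((284.8059997558594, 350.55169677734375), (38.02146911621094, 54.22507095336914), 83.81612396240234) [ 465.5 -458.2   88. ]
side ((297.6020812988281, 307.5849304199219), (29.54030990600586, 47.03127670288086), 85.39027404785156) [ 491.3 -329.8   88. ]
slot yaw -14.967643766463079 51.08239526039497
slot yaw -9.742130209578256 50.90494695744568
```

```bash
J="python3 -m jog"
python3 -m jog '[0.02,-0.15,0.08,0,0,-0.0833,1, 0.02,-0.15,0.08,0,0,-0.0833,1, 0.02,-0.15,0.08,0,0,-0.0833,1, 0.02,-0.15,0.08,0,0,-0.0833,1, 0.02,-0.15,0.08,0,0,-0.0833,1]'
python3 -m jog '[0.025,-0.17,0,0,0,-0.0833,1, 0.025,-0.17,0,0,0,-0.0833,1, 0.025,-0.17,0,0,0,-0.0833,1, 0.025,-0.17,0,0,0,-0.0833,1, 0.025,-0.17,0,0,0,-0.0833,1]'
python3 -m jog '[0.025,-0.17,0,0,0,-0.0833,1, 0.025,-0.17,0,0,0,-0.0833,1, 0.025,-0.17,0,0,0,-0.0833,1, 0.025,-0.17,0,0,0,-0.0833,1, 0.025,-0.17,0,0,0,-0.0833,1]'
python3 -c "
from plant import *;s=sense();print(s['q'],s['orientation'])"
```

```text
time_s: 0.77
tcp_pos: [250.1, 318.5, 286.8]
orientation: [1.102, 2.939, 0.007]
wrist_force: [-1.1, 2.0, 1.8]
gripper_width: 25.3
grasp_force: 0.0
time_s: 1.18
tcp_pos: [274.8, 147.4, 282.9]
orientation: [1.482, 2.768, -0.0]
wrist_force: [0.6, 0.9, 0.1]
gripper_width: 0.3
grasp_force: 0.0
time_s: 1.6
tcp_pos: [300.0, -23.4, 282.3]
orientation: [1.835, 2.548, -0.002]
wrist_force: [0.0, 0.6, 0.4]
gripper_width: -0.2
grasp_force: 0.0
[-0.07559686 -0.27972984 -0.23327539  1.61654866 -0.00197789  1.17272099] [ 1.83504142e+00  2.54793664e+00 -2.07481712e-03]
```

```bash
python3 -m jog '[0.025,-0.168,0,0,0,0.1667,1, 0.025,-0.168,0,0,0,0.1667,1, 0.025,-0.168,0,0,0,0.1667,1, 0.025,-0.168,0,0,0,0.1667,1, 0.025,-0.168,0,0,0,0.1667,1]'
python3 -m jog '[0.025,-0.168,0,0,0,0.1667,1, 0.025,-0.168,0,0,0,0.1667,1, 0.025,-0.168,0,0,0,0.1667,1, 0.025,-0.168,0,0,0,0.1667,1, 0.025,-0.168,0,0,0,0.1667,1]'
python3 -m jog '[0,0,-0.13,0,0,0,1, 0,0,-0.13,0,0,0,1, 0,0,-0.13,0,0,0,1, 0,0,-0.13,0,0,0,1, 0,0,-0.13,0,0,0,1]'
python3 -c "
from plant import *;import cv2;s=sense();print(s['q'],s['orientation'])
a=capture('top');b=capture('side');cv2.imwrite('pics/a.png',cv2.hconcat([cv2.resize(a[180:380,340:540,::-1],(400,400)),cv2.resize(b[150:420,160:430,::-1],(400,400))]))"
```

```text
time_s: 2.02
tcp_pos: [324.0, -176.5, 282.5]
orientation: [1.155, 2.921, 0.001]
wrist_force: [1.4, 0.6, 0.8]
gripper_width: -0.0
grasp_force: 0.0
time_s: 2.43
tcp_pos: [349.7, -347.5, 280.8]
orientation: [-0.362, -3.12, 0.0]
wrist_force: [-0.6, 1.6, -0.3]
gripper_width: -0.0
grasp_force: 0.0
time_s: 2.85
tcp_pos: [347.6, -341.4, 150.2]
orientation: [-0.366, -3.115, -0.006]
wrist_force: [0.2, 0.2, 0.8]
gripper_width: -0.1
grasp_force: 0.0
[-7.76582907e-01  6.52874807e-02 -2.21181357e-01  1.29058802e+00
  1.47438077e-04 -5.42685855e-01] [-0.36600101 -3.1153036  -0.00619998]
```

View pics/a.png

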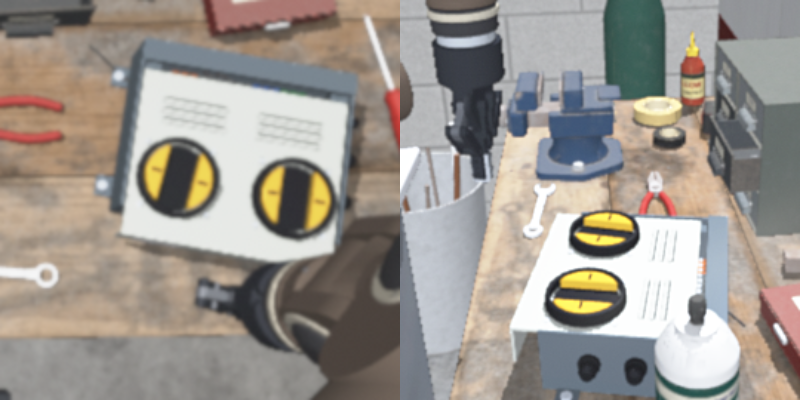

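The gripper hangs shut in front of the skirt, with its tip at about crop (205,293), about 60 mm short of the cover and clear of everything. I'll go down, then push.

```bash
python3 -m jog '[-0.003,-0.0145,-0.04,0,0,0.012,1, -0.003,-0.0145,-0.075,0,0,0.012,1, -0.003,-0.0145,-0.098,0,0,0.012,1, -0.003,-0.0145,-0.098,0,0,0.012,1, -0.003,-0.0145,-0.098,0,0,0.012,1]'
python3 -m jog '[0.015,-0.003,0,0,0,0,1, 0.025,-0.005,0,0,0,0,1, 0.035,-0.007,0,0,0,0,1, 0.042,-0.0083,0,0,0,0,1, 0.045,-0.009,0,0,0,0,1]'
python3 -m jog '[0.003,-0.0006,0,0,0,0,1, 0.006,-0.0012,0,0,0,0,1, 0.009,-0.0018,0,0,0,0,1, 0.012,-0.0024,0,0,0,0,1, 0.015,-0.003,0,0,0,0,1]'
```

```text
time_s: 3.37
tcp_pos: [347.0, -358.7, 56.9]
orientation: [0.308, 3.125, -0.002]
wrist_force: [1.1, 0.1, 0.1]
gripper_width: -0.1
grasp_force: 0.0
time_s: 3.78
tcp_pos: [392.6, -367.5, 55.9]
orientation: [0.307, 3.125, -0.002]
wrist_force: [0.4, 0.2, 1.0]
gripper_width: 0.0
grasp_force: 0.0
time_s: 4.2
tcp_pos: [405.7, -369.7, 54.5]
orientation: [-0.309, -3.126, -0.0]
wrist_force: [-0.8, 0.1, -0.4]
gripper_width: -0.1
grasp_force: 0.0
```

```bash
for i in 1 2; do python3 -m jog '[0.002,-0.0004,0,0,0,0,1, 0.004,-0.0008,0,0,0,0,1, 0.006,-0.0012,0,0,0,0,1, 0.008,-0.0016,0,0,0,0,1, 0.010,-0.002,0,0,0,0,1]' | egrep 'tcp|wrist'; done
```

```text
tcp_pos: [415.9, -371.8, 54.6]
wrist_force: [0.1, 0.8, -0.8]
tcp_pos: [426.0, -373.8, 54.6]
wrist_force: [-0.3, 0.3, -0.2]
```

```bash
python3 -c "
from plant import *;import cv2
from h import ribs
a=capture('top');b=capture('side');cv2.imwrite('pics/b.png',cv2.hconcat([cv2.resize(a[180:340,380:540,::-1],(400,400)),cv2.resize(b[220:420,180:380,::-1],(400,400))]))
for r in ribs('top',(395,225,525,315)):print(r)"
```

```text
(np.int32(233), array([417.80257511, 265.25751073]), array([ 496.40127574, -293.16762675,   91.        ]))
(np.int32(242), array([440.        , 270.78512397]), array([ 483.09903735, -342.40833848,   91.        ]))
(np.int32(56), array([476.83928571, 267.39285714]), array([ 489.55701071, -425.97189571,   91.        ]))
```

View pics/b.png

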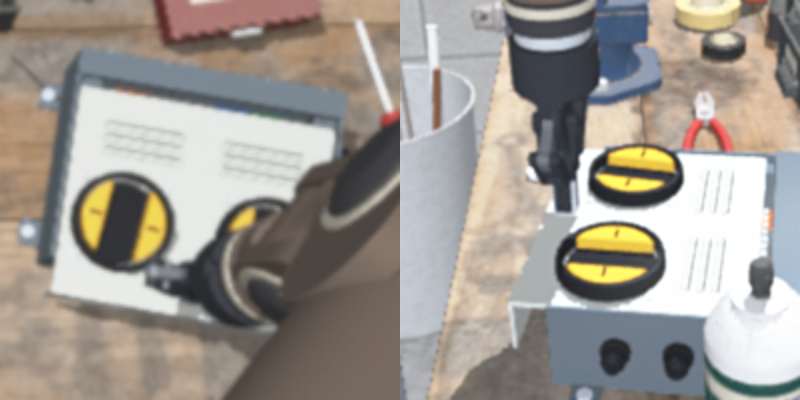

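The cover has not moved. The fingertip shows at about px (440,290) in the top view and (262,325) in the side view, apparently over the cover. I'll triangulate the tip against the reported TCP, and the cover's front corners too.

```bash
cat >> h.py <<'E'
def tri(a,b):
    P=[]
    for n in("top","side"):
        c=camera_info(n);R,_=cv2.Rodrigues(c["rvec"]);K=np.array([[c["fx"],0,c["cx"]],[0,c["fy"],c["cy"]],[0,0,1]]);P.append(K@np.c_[R,c["tvec"]])
    X=cv2.triangulatePoints(P[0],P[1],np.float64(a),np.float64(b))[:,0];return X[:3]/X[3]
def proj(n,p):
    c=camera_info(n);K=np.array([[c["fx"],0,c["cx"]],[0,c["fy"],c["cy"]],[0,0,1]]);return cv2.projectPoints(np.float64([p]),c["rvec"],np.float64(c["tvec"]),K,None)[0].ravel()
E
python3 - <<'E'
from h import *
np.set_printoptions(precision=1,suppress=True)
s=sense();t=s["tcp_pos"];print(t,s["wrist_force"])
for n in("top","side"):print(n,proj(n,t),proj(n,t+[0,0,40]))
print("tip",tri((440,290),(262,325)))
for z in (54,92): print(ray("top",(440,290),z),ray("side",(262,325),z))
# left front cover corner top(400,297.5) side: crop(553,213)->(256.5,326.5); right corner top(505.7,315.5) side (511,305)->(235.5,372.5)
print(tri((505.7,315.5),(235.5,372.5)),tri((429.2,268.5),(298,307)),tri((487.5,279.2),(285,349)))
for p in ([426.4,-251.2,77],[382.7,-486.1,77]):print(proj("side",p))
E
```

```text
[ 425.9 -373.8   54.5] [0.6 0.  0.4]
top [450.9 297.3] [456.3 296. ]
side [263.3 338.3] [261.8 319.8]
tip [ 432.  -347.3   66.3]
[ 443.  -349.9   54. ] [ 422.2 -330.2   54. ]
[ 439.8 -339.2   92. ] [ 426.4 -386.5   92. ]
[ 384.3 -487.9   73.9] [ 491.1 -320.4   83.2] [ 464.6 -450.1   84.9]
[264.5 293.3]
[233.2 370.3]
```

```bash
python3 - <<'E'
from h import *
b=capture('side');cv2.imwrite('pics/c.png',cv2.resize(b[280:390,220:330,::-1],(600,600),interpolation=2))
E
```

```text
(no output)
```

View pics/c.png

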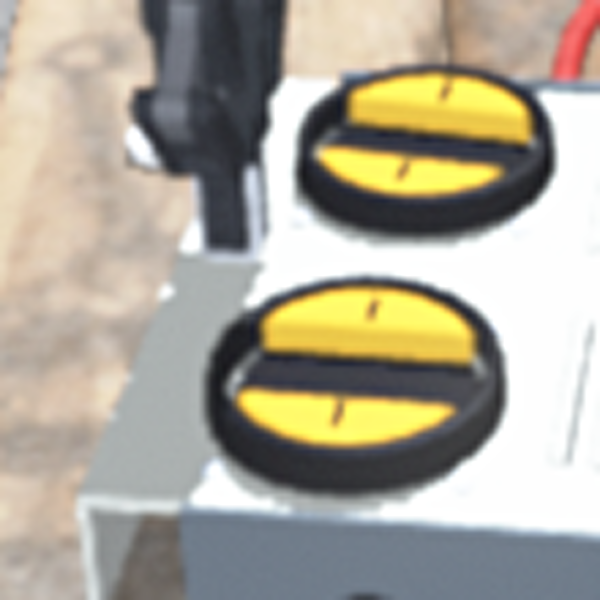

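The tip ends right where its shadow begins on the cover, at px (263,328), but the reported TCP projects to (263,338). I'll check the reading against the earlier view at z=150, where the side tip was at about (214,270).

```bash
python3 - <<'E'
from h import *
np.set_printoptions(precision=1,suppress=True)
t=np.array([347.6,-341.4,150.2])
for n in("top","side"):print(n,proj(n,t),proj(n,t+[0,0,25]))
a=cv2.imread("pics/a.png");print(a.shape)
s=sense();print(s["tcp_pos"],s["q"],s["joint_torque"],s["ft_torque"],s["gripper_width"])
cv2.imwrite("pics/d.png",cv2.resize(np.hstack([a[240:340,160:300],a[100:200,420:560]]),None,fx=2.8,fy=2.8))
E
```

```text
top [451.9 332.3] [455.7 332.4]
side [216.5 286. ] [215.  273.7]
(400, 800, 3)
[ 425.7 -373.8   54.5] [-0.7  0.2 -0.2  1.1 -0.  -0.5] [  0.1 -49.6  33.9  -0.    0.    0. ] [ 0.  0. -0.] -0.047370732880559575
```

View pics/d.png

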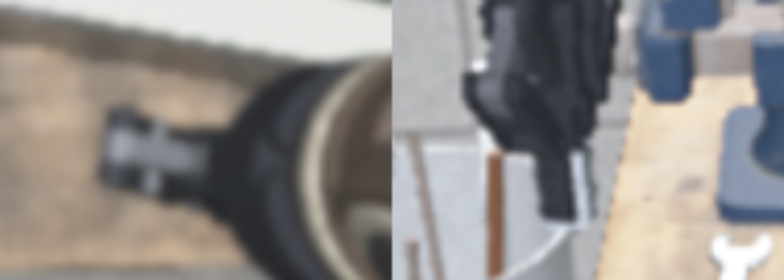

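```bash
python3 - <<'E'
from h import *
np.set_printoptions(precision=1,suppress=True)
for z in (202,215):print("start",proj("side",[229.5,471.7,z]),proj("top",[229.5,471.7,z]))
print("a",tri((446,327),(215.7,270.5)),"reported 347.6,-341.4,150.2")
print("b",tri((446.5,290),(263.1,327.7)),"reported 425.9 -373.8 54.5")
print("base", proj("side",[0,0,0]),proj("top",[0,0,0]))
E
python3 -c "
import cv2
a=cv2.imread('pics/side0.png');t=cv2.imread('pics/top0.png')
cv2.imwrite('pics/e.png',cv2.hconcat([cv2.resize(a[90:150,160:260],(500,300),interpolation=2),cv2.resize(t[400:460,0:60],(300,300),interpolation=2)]))"
```

```text
start [207.2 151. ] [ 35.2 402.6]
start [206.7 147. ] [ 30.8 403.7]
a [ 352.1 -324.2  172.8] reported 347.6,-341.4,150.2
b [ 433.2 -361.    69.4] reported 425.9 -373.8 54.5
base [ 99.6 278.3] [291.1 491.6]
```

View pics/e.png

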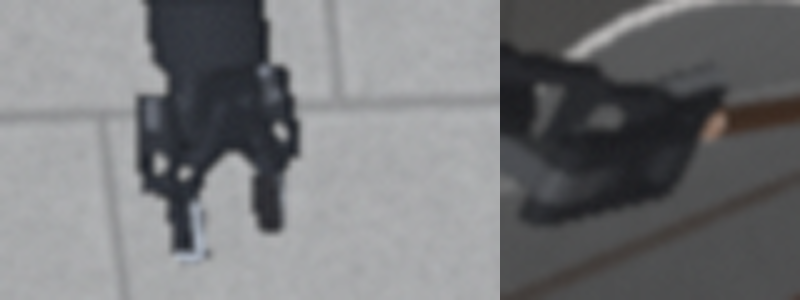

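The tip shows about 25 mm above the reported TCP in every view, including the start. So it passed over the skirt without touching. I'll back off, go 25 mm lower and push again, watching the force.

```bash
python3 -m jog '[0,0,0.02,0,0,0,1, -0.035,0.007,0.02,0,0,0,1, -0.065,0.013,0.02,0,0,0,1, -0.083,0.0165,0.02,0,0,0,1, -0.083,0.0165,0.01,0,0,0,1]' | egrep 'tcp|wrist'
python3 -m jog '[0,0,-0.01,0,0,0,1, 0,0,-0.02,0,0,0,1, 0,0,-0.03,0,0,0,1, 0,0,-0.034,0,0,0,1, 0,0,-0.034,0,0,0,1]' | egrep 'tcp|wrist'
python3 -m jog '[0.01,-0.002,0,0,0,0,1, 0.019,-0.004,0,0,0,0,1, 0.027,-0.0055,0,0,0,0,1, 0.033,-0.0066,0,0,0,0,1, 0.035,-0.007,0,0,0,0,1]' | egrep 'tcp|wrist'
for i in 1 2; do python3 -m jog '[0.002,-0.0004,0,0,0,0,1, 0.004,-0.0008,0,0,0,0,1, 0.006,-0.0012,0,0,0,0,1, 0.008,-0.0016,0,0,0,0,1, 0.010,-0.002,0,0,0,0,1]' | egrep 'tcp|wrist'; done
```

```text
tcp_pos: [340.4, -357.0, 66.2]
wrist_force: [0.7, -1.9, -0.4]
tcp_pos: [342.5, -356.5, 28.6]
wrist_force: [0.3, -0.0, 0.9]
tcp_pos: [379.5, -364.8, 30.9]
wrist_force: [-0.7, 0.3, -0.5]
tcp_pos: [387.7, -366.3, 30.6]
wrist_force: [-0.2, -0.3, 0.4]
tcp_pos: [396.8, -368.0, 30.3]
wrist_force: [-4.4, 0.5, 2.2]
```

Contact at the predicted x (4.4 N), which confirms the z offset. I'll keep pushing.

```bash
for i in 1 2; do python3 -m jog '[0.002,-0.0004,0,0,0,0,1, 0.004,-0.0008,0,0,0,0,1, 0.006,-0.0012,0,0,0,0,1, 0.008,-0.0016,0,0,0,0,1, 0.010,-0.002,0,0,0,0,1]' | egrep 'tcp|wrist'; done
for i in 1 ; do python3 -m jog '[0.001,-0.0002,0,0,0,0,1, 0.002,-0.0004,0,0,0,0,1, 0.003,-0.0006,0,0,0,0,1, 0.004,-0.0008,0,0,0,0,1, 0.005,-0.001,0,0,0,0,1]' | egrep 'tcp|wrist'; done
```

```text
tcp_pos: [407.8, -370.3, 30.5]
wrist_force: [-3.4, 0.3, 0.2]
tcp_pos: [418.0, -372.3, 30.6]
wrist_force: [-3.3, 1.4, 0.1]
tcp_pos: [421.9, -373.1, 30.6]
wrist_force: [-10.3, 2.3, 4.4]
```

```bash
python3 -m jog '[0.001,-0.0002,0,0,0,0,1, 0.002,-0.0004,0,0,0,0,1, 0.003,-0.0006,0,0,0,0,1, 0.003,-0.0006,0,0,0,0,1, 0.003,-0.0006,0,0,0,0,1]' | egrep 'tcp|wrist'
python3 -m jog '[-0.04,0.008,0,0,0,0,1, -0.04,0.008,0.04,0,0,0.04,1, -0.04,0.008,0.08,0,0,0.08,1, -0.04,0.008,0.12,0,0,0.12,1, -0.04,0.008,0.14,0,0,0.16,1]' | egrep 'tcp|wrist'
python3 -m jog '[-0.07,0.09,0,0,0,0.04,1, -0.07,0.09,0,0,0,0.08,1, -0.07,0.09,0,0,0,0.12,1, -0.07,0.09,0,0,0,0.16,1, -0.07,0.09,0,0,0,0.19,1]' | egrep 'tcp|wrist|ori'
python3 - <<'E'
from h import *
np.set_printoptions(precision=1,suppress=True)
C=[x for x in ribs("top",(395,225,525,315))]
for x in C:print(x)
r=[x[2] for x in C]
for a,b in((0,1),(2,3)):
    d=r[a]-r[b];print("mid",(r[a]+r[b])/2,"slot yaw",np.degrees(np.arctan2(-d[0],d[1])),np.linalg.norm(d))
print(sense()["time_s"],sense()["q"])
E
```

```text
tcp_pos: [421.7, -373.0, 30.6]
wrist_force: [-17.0, 3.4, 8.8]
tcp_pos: [387.4, -367.0, 175.8]
wrist_force: [0.7, -0.2, 0.9]
tcp_pos: [316.0, -275.1, 171.8]
orientation: [-1.375, 2.822, -0.005]
wrist_force: [-0.3, -0.1, -0.5]
(np.int32(229), array([419.4, 253.3]), array([ 523.7, -298.4,   91. ]))
(np.int32(238), array([441.6, 258.6]), array([ 510.7, -347.8,   91. ]))
(np.int32(244), array([477.2, 264.5]), array([ 496.2, -427.3,   91. ]))
(np.int32(265), array([499.7, 268.1]), array([ 487.3, -477.3,   91. ]))
mid [ 517.2 -323.1   91. ] slot yaw -14.757565527060018 51.07415408366597
mid [ 491.7 -452.3   91. ] slot yaw -10.133306294457768 50.79165733382352
9.8667 [-0.7 -0.1 -0.3  1.3  0.  -1.6]
```

Cover home: it moved 28 mm and then hit a hard stop at 17 N. Both slots are unturned. Next I hover over the near half of the left slot and check.

```bash
python3 -m jog '[0.04,-0.01,0,0,0,0.03,1, 0.08,-0.02,0,0,0,0.06,1, 0.12,-0.03,0,0,0,0.09,1, 0.16,-0.04,0,0,0,0.12,1, 0.184,-0.0434,0,0,0,0.128,1]' | egrep 'tcp|wrist'
python3 -m jog '[0,0,-0.03,0,0,0,1, 0,0,-0.06,0,0,0,1, 0,0,-0.087,0,0,0,1, 0,0,-0.087,0,0,0,1, 0,0,-0.087,0,0,0,1]' | egrep 'tcp|wrist|ori'
python3 - <<'E'
from h import *
np.set_printoptions(precision=1,suppress=True)
t=sense()["tcp_pos"];print(t)
a=capture('top');b=capture('side')
for z in(0,25):print(proj("top",t+[0,0,z]),proj("side",t+[0,0,z]))
cv2.imwrite('pics/f.png',cv2.hconcat([cv2.resize(a[220:290,400:470,::-1],(400,400),interpolation=2),cv2.resize(b[250:330,260:340,::-1],(400,400),interpolation=2)]))
E
```

```text
tcp_pos: [504.3, -320.4, 169.9]
wrist_force: [0.1, 0.1, 0.1]
tcp_pos: [499.5, -318.8, 82.6]
orientation: [1.902, -2.5, -0.004]
wrist_force: [0.1, -0.8, 0.5]
[ 499.5 -318.8   82.6]
[428.1 264.3] [301.7 306.7]
[431.  262.7] [301.3 295.4]
```

View pics/f.png

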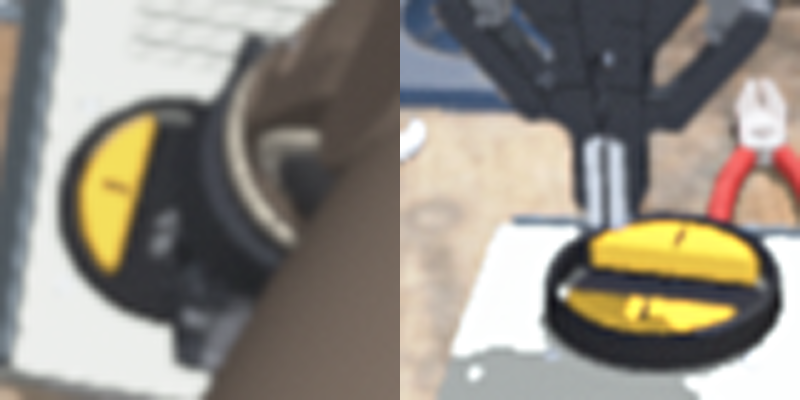

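Both views agree the tip is over the slot's near half: the side tip at px (302.6,294.4) matches the TCP raised about 26 mm, and the top at px (429,262) matches in xy. I'll lower in steps.

```bash
python3 -m jog '[0,0,-0.004,0,0,0,1, 0,0,-0.007,0,0,0,1, 0,0,-0.01,0,0,0,1, 0,0,-0.013,0,0,0,1, 0,0,-0.015,0,0,0,1]' | egrep 'tcp|wrist'
python3 -m jog '[0,0,-0.001,0,0,0,1, 0,0,-0.002,0,0,0,1, 0,0,-0.003,0,0,0,1, 0,0,-0.004,0,0,0,1, 0,0,-0.005,0,0,0,1]' | egrep 'tcp|wrist'
```

```text
tcp_pos: [499.7, -319.3, 68.5]
wrist_force: [-0.2, -0.3, -0.8]
tcp_pos: [499.8, -319.3, 63.6]
wrist_force: [0.5, -0.6, -0.6]
```

```bash
python3 -m jog '[0,0,-0.001,0,0,0,1, 0,0,-0.002,0,0,0,1, 0,0,-0.003,0,0,0,1, 0,0,-0.004,0,0,0,1, 0,0,-0.004,0,0,0,1]' | egrep 'tcp|wrist'
python3 -m jog '[0,0,-0.001,0,0,0,1, 0,0,-0.002,0,0,0,1, 0,0,-0.003,0,0,0,1, 0,0,-0.003,0,0,0,1, 0,0,-0.003,0,0,0,1]' | egrep 'tcp|wrist'
```

```text
tcp_pos: [499.6, -319.2, 59.3]
wrist_force: [-0.3, 0.2, -1.2]
tcp_pos: [499.7, -319.2, 56.5]
wrist_force: [0.2, 0.1, -0.7]
```

```bash
python3 -m jog '[0,0,-0.001,0,0,0,1, 0,0,-0.001,0,0,0,1, 0,0,-0.002,0,0,0,1, 0,0,-0.002,0,0,0,1, 0,0,-0.002,0,0,0,1]' | egrep 'tcp|wrist'
python3 -m jog '[0,0,-0.001,0,0,0,1, 0,0,-0.001,0,0,0,1, 0,0,-0.002,0,0,0,1, 0,0,-0.002,0,0,0,1, 0,0,-0.002,0,0,0,1]' | egrep 'tcp|wrist'
```

```text
tcp_pos: [499.7, -319.2, 54.5]
wrist_force: [-0.3, 0.5, -0.3]
tcp_pos: [499.7, -319.3, 52.5]
wrist_force: [-0.2, -0.1, 0.1]
```

```bash
for i in 1 2; do python3 -m jog '[0,0,-0.001,0,0,0,1, 0,0,-0.001,0,0,0,1, 0,0,-0.002,0,0,0,1, 0,0,-0.002,0,0,0,1, 0,0,-0.002,0,0,0,1]' | egrep 'tcp|wrist'; done
```

```text
tcp_pos: [499.8, -319.3, 51.5]
wrist_force: [-1.0, 1.2, 5.6]
tcp_pos: [500.0, -319.4, 51.3]
wrist_force: [-5.3, 3.7, 15.8]
```

Floor found at reported z≈51.6, so the tip is in the slot. I'll lift clear by about 3 mm and start the clockwise turn about (517.2, −323.1).

```bash
python3 -m jog '[0,0,0.003,0,0,0,1, 0,0,0.006,0,0,0,1, 0,0,0.006,0,0,0,1, 0,0,0.006,0,0,0,1, 0,0,0.006,0,0,0,1]' | egrep 'tcp|wrist'
python3 -m jog '[0.0005,0.002,0,0,0,-0.029,1, 0.0011,0.0034,0,0,0,-0.057,1, 0.0018,0.0048,0,0,0,-0.084,1, 0.0027,0.0061,0,0,0,-0.112,1, 0.0036,0.0074,0,0,0,-0.14,1]' | egrep 'tcp|wrist|ori'
python3 -c "
from plant import *;print(sense()['ft_torque'])"
```

```text
tcp_pos: [499.6, -319.2, 54.1]
wrist_force: [-1.0, 0.4, 0.0]
tcp_pos: [502.5, -312.1, 54.0]
orientation: [1.306, -2.855, -0.0]
wrist_force: [-2.2, -2.4, 0.6]
[-0.39799044  0.49047638  0.02704579]
```

```bash
python3 -m jog '[0.0011,0.0011,0,0,0,-0.028,1, 0.0022,0.0022,0,0,0,-0.056,1, 0.0035,0.0031,0,0,0,-0.083,1, 0.0048,0.004,0,0,0,-0.111,1, 0.0062,0.0047,0,0,0,-0.139,1]' | egrep 'tcp|wrist|ori'
python3 -m jog '[0.0014,0.0006,0,0,0,-0.028,1, 0.0029,0.0011,0,0,0,-0.056,1, 0.0045,0.0014,0,0,0,-0.083,1, 0.006,0.0016,0,0,0,-0.111,1, 0.0076,0.0017,0,0,0,-0.139,1]' | egrep 'tcp|wrist|ori'
python3 -c "
from plant import *;print(sense()['ft_torque'])"
```

```text
tcp_pos: [508.4, -307.2, 53.9]
orientation: [0.656, -3.07, -0.001]
wrist_force: [-3.4, -1.2, 1.3]
tcp_pos: [515.8, -305.1, 53.7]
orientation: [-0.024, -3.139, -0.001]
wrist_force: [-3.4, 0.8, 1.8]
[0.12371784 0.73053455 0.05570573]
```

```bash
python3 -m jog '[0.0016,-0.0001,0,0,0,-0.028,1, 0.0031,-0.0003,0,0,0,-0.056,1, 0.0047,-0.0006,0,0,0,-0.07,1, 0.006,-0.001,0,0,0,-0.08,1, 0.007,-0.0012,0,0,0,-0.08,1]' | egrep 'tcp|wrist|ori'
python3 -m jog '[0.001,-0.0002,0,0,0,0,1, 0.002,-0.0004,0,0,0,0,1, 0.003,-0.0006,0,0,0,0,1, 0.003,-0.0006,0,0,0,0,1, 0.003,-0.0006,0,0,0,0,1]' | egrep 'tcp|wrist|ori'
```

```text
tcp_pos: [522.7, -306.6, 53.7]
orientation: [-0.412, -3.111, 0.0]
wrist_force: [-5.2, -1.1, 0.0]
tcp_pos: [525.0, -308.3, 53.7]
orientation: [-0.41, -3.11, 0.004]
wrist_force: [-7.0, -4.0, 0.4]
```

```bash
for i in 1 2; do python3 -m jog '[0.001,0,0,0,0,0,1, 0.002,0,0,0,0,0,1, 0.003,0,0,0,0,0,1, 0.003,0,0,0,0,0,1, 0.003,0,0,0,0,0,1]' | egrep 'tcp|wrist'; done
```

```text
tcp_pos: [526.4, -309.3, 53.6]
wrist_force: [-12.2, -7.0, 0.6]
tcp_pos: [528.5, -308.8, 53.0]
wrist_force: [-13.4, -6.4, 1.1]
```

```bash
python3 -m jog '[-0.007,0.001,0,0,0,0,1, -0.007,0.001,0.03,0,0,0,1, -0.007,0.001,0.06,0,0,0,1, -0.007,0.001,0.1,0,0,0,1, -0.007,0.001,0.115,0,0,0.03,1]' | egrep 'tcp|wrist'
for i in 1 2; do python3 -m jog '[-0.04,0.01,0,0,0,0.035,1, -0.08,0.02,0,0,0,0.07,1, -0.11,0.02,0,0,0,0.105,1, -0.11,0.02,0,0,0,0.14,1, -0.11,0.02,0,0,0,0.175,1]' | egrep 'tcp|wrist|ori|time'; done
python3 - <<'E'
from h import *
np.set_printoptions(precision=1,suppress=True)
C=ribs("top",(395,225,525,315))
for x in C:print(x)
E
```

```text
tcp_pos: [527.9, -306.9, 174.9]
wrist_force: [0.2, 0.3, 0.3]
time_s: 18.3
tcp_pos: [415.2, -286.1, 170.4]
orientation: [-0.604, 3.081, -0.001]
wrist_force: [-0.5, -0.4, 0.7]
time_s: 18.72
tcp_pos: [305.3, -266.1, 170.2]
orientation: [-1.417, 2.802, -0.003]
wrist_force: [0.1, -0.0, 0.4]
(np.int32(233), array([432.6, 244.9]), array([ 542.6, -329.5,   91. ]))
(np.int32(245), array([477.2, 264.4]), array([ 496.3, -427.4,   91. ]))
(np.int32(263), array([499.7, 268.1]), array([ 487.2, -477.3,   91. ]))
(np.int32(234), array([428.3, 266.7]), array([ 492.8, -316.6,   91. ]))
```

Left fastener is at its stop (slot at about −104°, roughly 93° from open), and the cover is still home. Now the right one.

```bash
python3 -m jog '[0.017,-0.03,0,0,0,0.03,1, 0.035,-0.06,0,0,0,0.06,1, 0.05,-0.09,0,0,0,0.09,1, 0.07,-0.11,0,0,0,0.12,1, 0.085,-0.11,0,0,0,0.1456,1]' | egrep 'tcp|wrist'
python3 -m jog '[0.03,-0.025,0,0,0,0,1, 0.06,-0.05,0,0,0,0,1, 0.0837,-0.073,0,0,0,0,1, 0.0837,-0.073,-0.04,0,0,0,1, 0.0837,-0.073,-0.08,0,0,0,1]' | egrep 'tcp|wrist'
python3 -m jog '[0,0,-0.006,0,0,0,1, 0,0,-0.01,0,0,0,1, 0,0,-0.014,0,0,0,1, 0,0,-0.016,0,0,0,1, 0,0,-0.016,0,0,0,1]' | egrep 'tcp|wrist|ori'
```

```text
tcp_pos: [393.0, -379.7, 168.7]
wrist_force: [-0.3, 0.5, -0.7]
tcp_pos: [479.7, -453.0, 91.0]
wrist_force: [0.0, 0.0, -0.9]
tcp_pos: [475.6, -449.9, 75.8]
orientation: [-2.01, 2.414, -0.005]
wrist_force: [0.3, -0.4, -0.0]
```

```bash
python3 -m jog '[-0.0015,0.0007,-0.003,0,0,0,1, -0.0015,0.0007,-0.006,0,0,0,1, -0.0015,0.0007,-0.008,0,0,0,1, -0.0015,0.0007,-0.01,0,0,0,1, -0.0015,0.0007,-0.011,0,0,0,1]' | egrep 'tcp|wrist'
python3 -m jog '[0,0,-0.001,0,0,0,1, 0,0,-0.002,0,0,0,1, 0,0,-0.003,0,0,0,1, 0,0,-0.004,0,0,0,1, 0,0,-0.004,0,0,0,1]' | egrep 'tcp|wrist'
python3 -m jog '[0,0,-0.001,0,0,0,1, 0,0,-0.002,0,0,0,1, 0,0,-0.003,0,0,0,1, 0,0,-0.004,0,0,0,1, 0,0,-0.005,0,0,0,1]' | egrep 'tcp|wrist'
```

```text
tcp_pos: [473.2, -448.5, 62.4]
wrist_force: [0.4, -0.6, 0.4]
tcp_pos: [473.3, -448.5, 58.3]
wrist_force: [-0.3, 0.0, 0.2]
tcp_pos: [473.3, -448.6, 53.5]
wrist_force: [0.4, 0.0, 0.1]
```

```bash
python3 -m jog '[0.0006,0.0012,0.001,0,0,-0.027,1, 0.0011,0.0026,0.001,0,0,-0.054,1, 0.0017,0.004,0.001,0,0,-0.081,1, 0.0024,0.0054,0.001,0,0,-0.109,1, 0.0033,0.0067,0.001,0,0,-0.137,1]' | egrep 'tcp|wrist'
python3 -m jog '[0.0009,0.0013,0,0,0,-0.028,1, 0.002,0.0024,0,0,0,-0.056,1, 0.0031,0.0035,0,0,0,-0.083,1, 0.0044,0.0044,0,0,0,-0.111,1, 0.0057,0.0053,0,0,0,-0.139,1]' | egrep 'tcp|wrist'
python3 -m jog '[0.0014,0.0007,0,0,0,-0.028,1, 0.0028,0.0013,0,0,0,-0.056,1, 0.0043,0.0018,0,0,0,-0.083,1, 0.0059,0.0021,0,0,0,-0.111,1, 0.0074,0.0023,0,0,0,-0.139,1]' | egrep 'tcp|wrist'
python3 -m jog '[0.0016,0.0001,0,0,0,-0.028,1, 0.0032,0,0,0,0,-0.056,1, 0.0047,-0.0002,0,0,0,-0.084,1, 0.0063,-0.0005,0,0,0,-0.1,1, 0.0078,-0.001,0,0,0,-0.1,1]' | egrep 'tcp|wrist|ori'
```

```text
tcp_pos: [475.9, -442.3, 54.5]
wrist_force: [-3.3, -1.1, 0.3]
tcp_pos: [481.4, -436.8, 54.4]
wrist_force: [-3.1, -0.8, 0.9]
tcp_pos: [488.7, -434.1, 54.3]
wrist_force: [-3.4, -0.6, 0.8]
tcp_pos: [496.5, -435.1, 54.3]
orientation: [-0.361, -3.119, 0.0]
wrist_force: [-4.2, -0.3, 0.5]
```

```bash
for i in 1 2 3; do python3 -m jog '[0.001,-0.0001,0,0,0,0,1, 0.002,-0.0002,0,0,0,0,1, 0.003,-0.0003,0,0,0,0,1, 0.003,-0.0003,0,0,0,0,1, 0.003,-0.0003,0,0,0,0,1]' | egrep 'tcp|wrist'; done
```

```text
tcp_pos: [498.9, -436.8, 54.3]
wrist_force: [-5.9, -3.4, -0.2]
tcp_pos: [500.6, -438.1, 54.2]
wrist_force: [-9.5, -6.4, 1.2]
tcp_pos: [502.8, -438.0, 53.7]
wrist_force: [-11.6, -5.6, -1.8]
```

```bash
python3 -m jog '[-0.007,0.001,0,0,0,0,1, -0.007,0.001,0.03,0,0,0,1, -0.007,0.001,0.06,0,0,0,1, -0.007,0.001,0.1,0,0,0,1, -0.007,0.001,0.115,0,0,0,1]' | egrep 'tcp|wrist'
for i in 1 2; do python3 -m jog '[-0.03,0.03,0,0,0,0,1, -0.06,0.06,0,0,0,0,1, -0.09,0.09,0,0,0,0,1, -0.11,0.11,0,0,0,0,1, -0.11,0.11,0,0,0,0,1]' | egrep 'tcp|wrist|time'; done
python3 - <<'E'
from h import *
np.set_printoptions(precision=1,suppress=True)
for x in ribs("top",(395,225,525,315)):print(x)
a=capture('top');cv2.imwrite('pics/g.png',cv2.resize(a[180:330,380:540,::-1],None,fx=4,fy=4,interpolation=2))
E
```

```text
tcp_pos: [501.2, -436.0, 175.5]
wrist_force: [0.7, -0.4, 0.7]
time_s: 25.02
tcp_pos: [386.3, -321.3, 170.5]
wrist_force: [0.6, -0.4, -0.1]
time_s: 25.43
tcp_pos: [276.9, -212.1, 170.3]
wrist_force: [-0.5, -0.3, 0.4]
(np.int32(231), array([432.6, 244.9]), array([ 542.6, -329.5,   91. ]))
(np.int32(240), array([490.3, 255.2]), array([ 516.9, -458.8,   91. ]))
(np.int32(233), array([428.3, 266.7]), array([ 492.8, -316.6,   91. ]))
(np.int32(234), array([486.7, 277.1]), array([ 467.3, -446.2,   91. ]))
```

View pics/g.png

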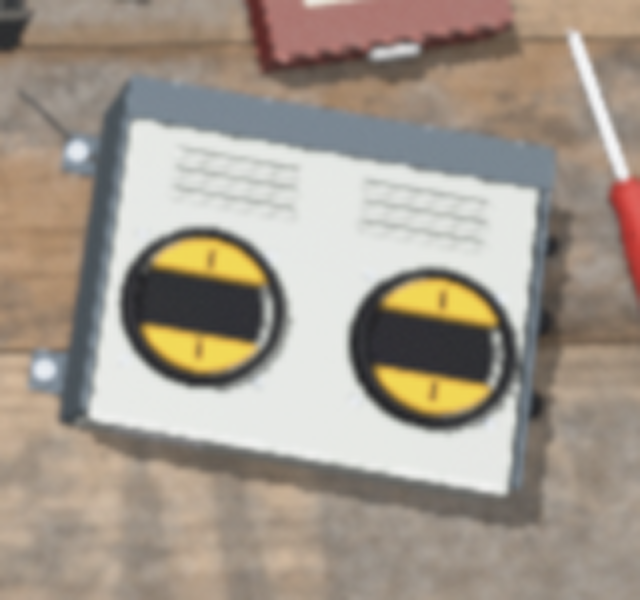

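The cover is flush at the box front, and both slots lie across it at the same angle (heads at (204,306) and (435,349)). The arm is clear, so I'm handing in.

```bash
python3 -c "
from plant import *;print(finish_job())"
```

```text
the job is handed in; nothing more can be done
None
```

I pushed the cover home and turned both fasteners clockwise to their stops; the last picture shows both slots across the cover and the arm clear, and I handed the job in at about 25.5 s (no verdict was returned).

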